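# Reverse a row of potion bottles from the stock tray into the display rack

### The job

Move the four corked glass bottles from the pale plywood stock tray into the dark wooden display rack, one in each pocket and in reverse order: the bottle now nearest the robot goes into the pocket farthest from the robot, the next one into the next, and so on until the farthest bottle stands in the nearest pocket. Never let a bottle tip over; at the end each stands upright on the floor of its own pocket, let go of and at rest.

Things in the scene. Friction and masses are not known exactly. Their poses are not given: they have to be found in the camera images.
- tall_center (a point): Tall slim round amber-glass bottle with a thin cork: body 36 mm in diameter and 72 mm high, then a neck 18 mm in diameter, then the cork. Loose, 100 mm tall in all. The point is its centre, half-way up (50 mm above its underside); z is up along its axis. Grasp it at the centre: 36 mm wide. About 120 g.
- square_center (a point): Square amber-glass bottle with a cork: body 38 x 38 mm and 56 mm high, its sides along its x and y axes, then a neck 20 mm in diameter, then the cork. Loose, 80 mm tall in all. The point is its centre, half-way up (40 mm above its underside); z is up along its axis. Grasp it at the centre across two flat sides: 38 mm. Its sides start within 0.2 rad of the tray's. About 130 g.
- squat_center (a point): Squat wide round amber-glass jar with a wide cork: body 46 mm in diameter and 44 mm high, then a neck 32 mm in diameter, then the cork. Loose, 64 mm tall in all. The point is its centre, half-way up (32 mm above its underside); z is up along its axis. Grasp it at the centre: 46 mm wide. About 140 g.
- footed_center (a point): Amber-glass flask on a round foot, with a glass ball for a stopper: foot 42 mm in diameter and 10 mm high, column 26 mm in diameter from 10 to 66 mm up, then a thin neck and the 22 mm ball. Loose, 90 mm tall in all. The point is its centre, half-way up (45 mm above its underside); z is up along its axis. Grasp it at the centre, on the column: 26 mm wide. About 120 g.
- cup_tall: One of four identical fixed brown wooden square cups in a row on the stock tray, the one in which the tall bottle starts (their order along the tray is drawn anew each time). 64 x 64 mm outside, 16 mm high, walls 3 mm, floor 3 mm thick (the bottle stands on it). Origin: centre of the cup's underside; sides along the tray's x and y.
- cup_square: One of four identical fixed brown wooden square cups in a row on the stock tray, the one in which the square bottle starts (their order along the tray is drawn anew each time). 64 x 64 mm outside, 16 mm high, walls 3 mm, floor 3 mm thick (the bottle stands on it). Origin: centre of the cup's underside; sides along the tray's x and y.
- cup_squat: One of four identical fixed brown wooden square cups in a row on the stock tray, the one in which the squat bottle starts (their order along the tray is drawn anew each time). 64 x 64 mm outside, 16 mm high, walls 3 mm, floor 3 mm thick (the bottle stands on it). Origin: centre of the cup's underside; sides along the tray's x and y.
- cup_footed: One of four identical fixed brown wooden square cups in a row on the stock tray, the one in which the footed bottle starts (their order along the tray is drawn anew each time). 64 x 64 mm outside, 16 mm high, walls 3 mm, floor 3 mm thick (the bottle stands on it). Origin: centre of the cup's underside; sides along the tray's x and y.
- stock_tray: Pale plywood tray board with a low wire handle at each end, where the bottles start; 300 x 84 mm, 12 mm thick, fixed. Origin: centre of its underside, on the table. x runs along the row, away from the robot (within about 0.3 rad of straight ahead); y is across it; z up. The four cups stand on it at x = -97.5, -32.5, +32.5, +97.5 mm, y = 0. It is on the left or the right of the table, the display rack on the other side.
- display_rack: Dark wooden display rack, 269 x 72 mm, 42 mm high, fixed. Origin: centre of its underside, on the table. x runs along its row, away from the robot (within about 0.3 rad of straight ahead); y is across it; z up. It has four square pockets, 58 x 58 mm and 12 mm deep, their floors 30 mm above the origin, centred at x = -97.5, -32.5, +32.5, +97.5 mm, y = 0; the walls between pockets are 7 mm thick and their tops 42 mm above the origin.
Not all that is in view belongs to the job. Leave any green or turquoise look-alike of the part that bears tall_center alone.

How it is judged:
By the outcome, as a careful person would: the job done as asked, in the order asked, and still so for the second after the job is handed in, with the robot touching nothing.
It also fails if it takes over 109 s, if anything falls off the work surface, if the arm or the gripper's body presses on something with over 40 N, if the wrist force passes 120 N, or if a joint passes its speed limit or range.

### The arm

A 6-joint arm with a two-finger parallel gripper is mounted at the origin on the work surface. World frame = base frame: x ahead of the robot, y to its left, z up, the work surface at z = 0. Lengths are in m, angles in degrees, forces in N, time in s.
With the tool pointing down it reaches from about 0.4 to 0.825 m from the base axis. Payload 7 kg.
Tool frame: the origin (TCP) lies at the very end of the fingers, on their centre line; the grasp point (between the pads) lies tcp_to_grasp behind it (tcp_to_grasp is the distance from the TCP to the grasp point, in m); x points along the fingers, y is the direction in which the jaws open and shut, and the axes are right-handed (so a half turn about x gives the same grasp; the last joint's range is limited). The gripper opens to 88 mm and grips with 3 to 60 N. Pads are 19 mm wide; open, the fingers measure 130 mm over their backs; the gripper's body (78 mm by 193 mm) begins 47 mm behind the grasp point.
Start: joints at [86.637, 20.546, 0.682, 0, -70.136, -16.507], TCP at [0.229, 0.635, 0.227] pointing down, gripper open.
Joint ranges: [-176.03, 176.03], [-82.01, 121.73], [-58.28, 71.71], [-173.87, 95.51], [-174.79, -0.11], [-173.66, 173.66]. Speed limits (degrees/s): [136.94, 136.94, 172.46, 180, 180, 180].

### API

Orientations are given as [roll, pitch, yaw] about the fixed x, y, z axes, in that order (R = Rz(yaw) Ry(pitch) Rx(roll)).
In Python, from plant import * gives the robot as it stands. The module is installed in compiled form; this text tells all that it offers.
- The arm moves only by the shell command python3 -m pendant 'ROWS'. ROWS is JSON, a list of rows, each an object with "claw": the finger opening in mm, from 0 to 87.6; "linear": the shift along the tool's x, y, z in mm, a list of three; "twist": the turn about the tool's x in rad. In form: [{"claw": claw, "linear": [tx, ty, tz], "twist": twist}, ...]. A call has exactly 10 rows; each row shifts and turns the commanded pose from where the row before left it, along the tool's axes as they then stand; what a row does not reach is not made up. A row lasts 1/12 s, in which the tool goes at most 41.7 mm and 7.16 degrees, less where a joint would pass 70% of its speed; a pose out of reach is approached as far as the arm can. A call with a gripper value outside its range is refused whole. The fingers move at their own pace and stop on an object; the grip force is fixed at half the most. Time passes only in rows, so rows that do not move let the fingers close, or fill a call up. It gives the time, the measured TCP pose, the force and the opening at its end, in the units of the state.
- get_obs(): the state, without advancing time (a new reading comes with each control period).
- snapshot(name): name is "scene" or "top" or "wrist"; returns (picture, depth): 480x640x3 uint8, red, green, blue; 480x640 float32, m along the optical axis (not along the pixel's ray), 0 where there is no reading.
- camera_params(name): a dict with "fx", "fy", "cx", "cy" (pixels), "rvec" (rotation vector, rad) and "tvec" (3), from world to camera coordinates, as OpenCV has them. Camera axes: x right, y down, z forward; pixel columns grow to the right and rows downward; lengths in m; the calibration is good to about 2 mm. A picture is of the moment at which its call begins: read the wrist's pose just before it. camera_params takes no time and is no camera call; for the wrist camera it gives the pose at the moment of the call.
- close_job(): hands the job in, once; it reports no verdict.
Trained networks look in the newest picture that a camera, given by its name, has taken for a name from the list of things; names that differ only in an ending like _2 or _b are one class to them, and where a whole thing is asked for, a point or a joint stands for the part that bears it (a point fixed in the world has none). Each returns a list of dicts, best first, with "confidence" (0 to 1); they miss things now and then, are a little off and sometimes report something else, mostly with a low value. They report only what shows in the picture. A call takes as long as a camera call. They do not tell look-alikes from the thing itself.
- boxes_of(camera, target): "xy" ([column, row] in pixels, amid what is visible of it).
The state is a dict: "clock": time; "joint_pos": joint angles; "qvel": joint speeds; "tau": joint torques, N m; "tool_pos": TCP position; "orientation": TCP orientation; "force": force on the tool from outside, world axes, zero at the start; "moment": the same for the moment, N m; "opening": finger opening in m.
Only numpy, scipy, OpenCV 4.12 (cv2) and the standard library are available. Lean on these libraries where they do the work, as an engineer would, in place of code of your own. Each camera call takes 0.05 s, during which the arm holds its last target. There are 200 camera calls.

## Working session

There is one attempt and no reset: what is moved stays moved. The work goes in short steps, Python scripts to look and compute and a shell command to move; the robot and the scene stay as the last step left them, time stands still between calls to the robot, and variables do not carry over. Pictures are saved under pics/ and viewed, about 12 in all and at most 16, crops included, and the job is handed in when it is done.

```bash
mkdir -p pics
cat > h.py <<'E'
from plant import *
import numpy as np, cv2
from scipy.spatial.transform import Rotation as R
def w2c(p,name,cp=None):
    c=cp or camera_params(name); q=R.from_rotvec(np.ravel(c['rvec'])).apply(p)+np.ravel(c['tvec'])
    return np.c_[c['fx']*q[...,0]/q[...,2]+c['cx'],c['fy']*q[...,1]/q[...,2]+c['cy']] if q.ndim>1 else np.array([c['fx']*q[0]/q[2]+c['cx'],c['fy']*q[1]/q[2]+c['cy']])
def ray(uv,c):
    r=R.from_rotvec(np.ravel(c['rvec'])).inv(); d=r.apply([(uv[0]-c['cx'])/c['fx'],(uv[1]-c['cy'])/c['fy'],1]); return -r.apply(np.ravel(c['tvec'])),d
def atz(uv,c,z):
    o,d=ray(uv,c); return o+d*(z-o[2])/d[2]
def cloud(dep,c):
    v,u=np.mgrid[:480,:640]; p=np.stack([(u-c['cx'])/c['fx']*dep,(v-c['cy'])/c['fy']*dep,dep],-1)
    return R.from_rotvec(np.ravel(c['rvec'])).inv().apply((p.reshape(-1,3)-np.ravel(c['tvec']))).reshape(480,640,3)
def save(p,n): cv2.imwrite('pics/'+n,p[:,:,::-1])
E
python3 - <<'E'
from h import *
o=get_obs(); print(o)
for n in('top','scene'):
    p,d=snapshot(n); save(p,n+'.png'); np.save(n+'.npy',d); c=camera_params(n); print(n,c)
    for t in ['tall_center','square_center','squat_center','footed_center','stock_tray','display_rack']:
        for b in boxes_of(n,t)[:3]: print(t,b, atz(b['xy'],c,.06).round(3))
E
```

```text
{'clock': 0.0, 'joint_pos': array([ 8.66354473e+01,  2.05908353e+01,  6.35072805e-01, -2.06940784e-02,
       -7.01353169e+01, -1.65075440e+01]), 'qvel': array([-0.01943142, -0.07392992,  0.07167649,  0.05131983,  0.06984258,
        0.17272227]), 'tau': array([ 4.28449739e-04, -5.82712626e+01,  2.93059981e+01,  6.99729100e+00,
        7.09085565e-03, -1.57884360e-04]), 'tool_pos': array([0.22929623, 0.63435337, 0.22563751]), 'orientation': array([  94.45232531,   89.9068655 , -105.42681871]), 'force': array([ 0.00799435,  0.34486448, -0.34412195]), 'moment': array([0.03798874, 0.00946727, 0.02664997]), 'opening': 0.08788488821025923}
top {'fx': 438.68513730115944, 'fy': 438.68513730115944, 'cx': 320.00259978569795, 'cy': 240.16982260095318, 'rvec': array([ 2.15289997, -2.09637958,  0.20277056]), 'tvec': array([-0.00956595,  0.49661753,  0.73197169])}
tall_center {'xy': [443.4, 337.2], 'confidence': 0.89} [ 0.334 -0.207  0.06 ]
tall_center {'xy': [396.7, 336.7], 'confidence': 0.68} [ 0.333 -0.129  0.06 ]
tall_center {'xy': [405.8, 279.7], 'confidence': 0.66} [ 0.429 -0.145  0.06 ]
sq
[... 615 characters left out ...]
all_center {'xy': [205.9, 230.3], 'confidence': 0.79} [ 0.426 -0.149  0.06 ]
tall_center {'xy': [162.0, 210.2], 'confidence': 0.73} [ 0.351 -0.21   0.06 ]
square_center {'xy': [234.8, 334.0], 'confidence': 0.63} [ 0.638 -0.149  0.06 ]
squat_center {'xy': [223.1, 296.4], 'confidence': 0.74} [ 0.571 -0.151  0.06 ]
squat_center {'xy': [424.0, 254.9], 'confidence': 0.7} [0.589 0.156 0.06 ]
footed_center {'xy': [217.8, 259.1], 'confidence': 0.59} [ 0.497 -0.144  0.06 ]
stock_tray {'xy': [217.2, 261.1], 'confidence': 0.18} [ 0.501 -0.145  0.06 ]
display_rack {'xy': [422.6, 257.0], 'confidence': 0.97} [0.592 0.152 0.06 ]
display_rack {'xy': [212.8, 310.5], 'confidence': 0.23} [ 0.591 -0.169  0.06 ]
```

View pics/top.png

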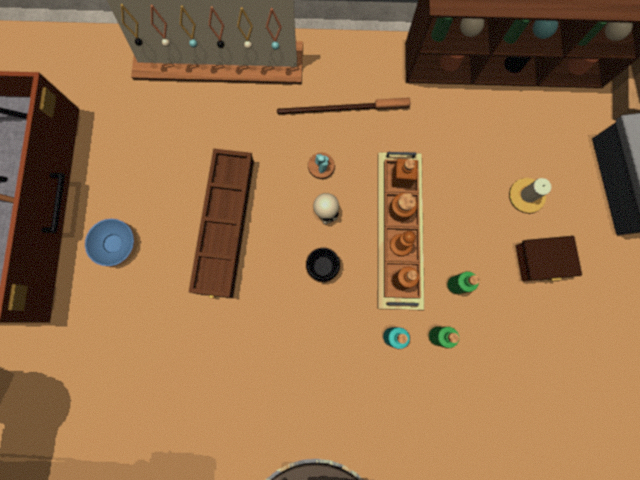

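View pics/scene.png

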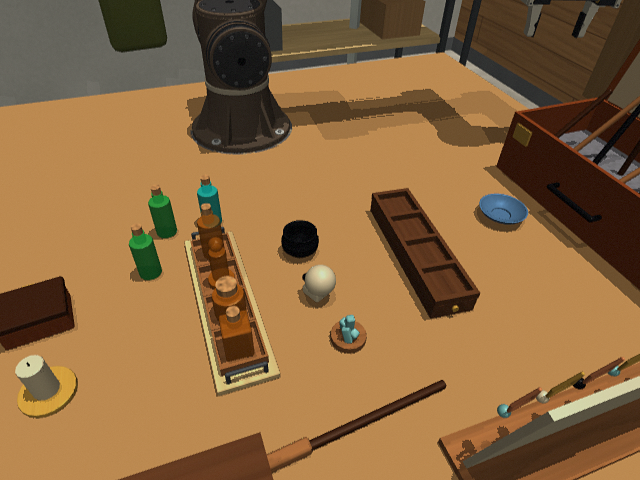

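The top view shows the tray at about (400,230). From near to far it holds tall (407,277), footed (405,242), squat (403,207) and square (405,172). The rack is at about (222,223). Three green or turquoise decoys stand near the tray's near end at (467,282), (448,337) and (399,337).

```bash
cat > m.py <<'E'
from h import *
for n in('top','scene'):
    c=camera_params(n); P=cloud(np.load(n+'.npy'),c); P=P[np.load(n+'.npy')>0]
    s=lambda a,b,x0,x1,y0,y1: P[(P[:,2]>a)&(P[:,2]<b)&(P[:,0]>x0)&(P[:,0]<x1)&(P[:,1]>y0)&(P[:,1]<y1)]
    q=s(.034,.05,.38,.72,.08,.28); print(n,'rack z',np.median(q[:,2]),cv2.minAreaRect((q[:,:2]*1000).astype(np.float32)))
    q=s(.009,.024,.33,.70,-.21,-.07); print('tray',np.median(q[:,2]),cv2.minAreaRect((q[:,:2]*1000).astype(np.float32)))
    for k,x in [('tall',.43),('foot',.488),('squat',.552),('sq',.617)]:
        q=s(.055,.13,x-.028,x+.028,-.19,-.10); print(k,len(q),q[:,2].max().round(3),cv2.minAreaRect((q[:,:2]*1000).astype(np.float32)))
        for lo,hi in ((.055,.075),(.075,.095),(.095,.12)):
            z=q[(q[:,2]>lo)&(q[:,2]<hi)]
            if len(z): print('   ',lo,len(z),z.min(0).round(3),z.max(0).round(3))
E
python3 m.py
```

```text
top rack z 0.039579285296656795 ((530.262939453125, 183.35723876953125), (73.28356170654297, 270.0896911621094), 84.72587585449219)
tray 0.01238060638982057 ((504.47265625, -147.4993896484375), (351.9697265625, 100.57803344726562), 3.4372830390930176)
tall 418 0.116 ((431.4024963378906, -145.111572265625), (34.55132293701172, 35.21366882324219), 28.625972747802734)
    0.055 49 [ 0.414 -0.148  0.055] [ 0.444 -0.127  0.075]
    0.075 259 [ 0.415 -0.163  0.075] [ 0.448 -0.128  0.095]
    0.095 110 [ 0.423 -0.153  0.095] [ 0.439 -0.136  0.116]
foot 239 0.105 ((496.086669921875, -143.86279296875), (24.962160110473633, 22.54412078857422), 36.81337356567383)
    0.055 46 [ 0.484 -0.156  0.056] [ 0.51  -0.133  0.075]
    0.075 71 [ 0.485 -0.157  0.075] [ 0.507 -0.133  0.095]
    0.095 122 [ 0.488 -0.156  0.095] [ 0.507 -0.136  0.105]
squat 439 0.08 ((559.556640625, -144.13818359375), (43.340415954589844, 36.54222869873047), 83.31069946289062)
    0.055 240 [ 0.541 -0.166  0.055] [ 0.579 -0.123  0.075]
    0.075 199 [ 0.549 -0.159  0.075] [ 0.577 -0.131  0.08 ]
sq 482 0.096 ((625.85418701171
[... 950 characters left out ...]
55 164 [ 0.497 -0.157  0.055] [ 0.514 -0.131  0.075]
    0.075 187 [ 0.493 -0.157  0.075] [ 0.513 -0.131  0.095]
    0.095 126 [ 0.492 -0.154  0.095] [ 0.511 -0.134  0.104]
squat 613 0.08 ((564.90087890625, -143.77423095703125), (43.66641616821289, 30.299055099487305), 88.38959503173828)
    0.055 334 [ 0.549 -0.166  0.055] [ 0.58  -0.122  0.075]
    0.075 279 [ 0.55  -0.158  0.075] [ 0.58 -0.13  0.08]
sq 732 0.095 ((627.8460083007812, -146.95559692382812), (38.237728118896484, 35.184722900390625), 88.47732543945312)
    0.055 457 [ 0.61  -0.167  0.056] [ 0.645 -0.128  0.075]
    0.075 273 [ 0.619 -0.157  0.075] [ 0.639 -0.137  0.095]
    0.095 2 [ 0.623 -0.15   0.095] [ 0.636 -0.146  0.095]
```

```bash
cat >> h.py <<'E'
def to(x,y,z=None,yaw=0):
    "rows needed: yaw=desired direction (deg) of the jaw-normal horizontal axis (row axis); linear in the tool axes AFTER twisting"
    o=get_obs(); M=R.from_euler('xyz',o['orientation'],degrees=True).as_matrix()
    d=np.array([x,y,o['tool_pos'][2] if z is None else z])-o['tool_pos']
    # twist about tool x so that tool z (horizontal) lies along +-row axis
    a=np.degrees(np.arctan2(M[1,2],M[0,2])); t=(yaw-a+90)%180-90   # world ccw turn
    s=np.sign(M[2,0])  # tool x down -> -1
    tw=np.radians(t*s); M2=M@R.from_rotvec([tw,0,0]).as_matrix()
    print('pos',o['tool_pos'].round(4),'open',round(o['opening'],4),'F',o['force'].round(1),'t',round(o['clock'],2),'j',o['joint_pos'].round(0)); print('tool axes cols',M.round(3).tolist())
    print('twist rad',tw.round(4),'linear mm(before twist)',(M.T@d*1000).round(1),'(after)',(M2.T@d*1000).round(1))
E
python3 - <<'E'
from h import *
import plant
print([k for k in dir(plant) if not k.startswith('_')])
try: print(tcp_to_grasp)
except Exception as e: print(e)
to(.433,-.145,.20,-1)
E
```

```text
['PlanningError', 'boxes_of', 'camera_params', 'close_job', 'get_obs', 'snapshot', 'tcp_to_grasp']
0.0188
pos [0.2294 0.6348 0.2266] open 0.0876 F [-0.8 -0.2 -0.1] t 0.7 j [ 87.  21.   1.  -0. -70. -17.]
tool axes cols [[-0.0, -0.34, -0.94], [-0.0, -0.94, 0.34], [-1.0, 0.0, 0.0]]
twist rad -0.3293 linear mm(before twist) [  26.6  664.1 -456.5] (after) [  26.6  776.1 -217.2]
```

```bash
python3 -m pendant '[{"claw":87,"linear":[0,0,0],"twist":-0.11},{"claw":87,"linear":[0,0,0],"twist":-0.11},{"claw":87,"linear":[0,0,0],"twist":-0.11},{"claw":87,"linear":[-5,20,-35],"twist":0},{"claw":87,"linear":[-5,20,-35],"twist":0},{"claw":87,"linear":[-5,20,-35],"twist":0},{"claw":87,"linear":[-5,20,-35],"twist":0},{"claw":87,"linear":[-5,20,-35],"twist":0},{"claw":87,"linear":[-5,20,-35],"twist":0},{"claw":87,"linear":[-5,20,-35],"twist":0}]' && python3 -m pendant '[{"claw":87,"linear":[0,40,0],"twist":0},{"claw":87,"linear":[0,40,0],"twist":0},{"claw":87,"linear":[0,40,0],"twist":0},{"claw":87,"linear":[0,40,0],"twist":0},{"claw":87,"linear":[0,40,0],"twist":0},{"claw":87,"linear":[0,40,0],"twist":0},{"claw":87,"linear":[0,40,0],"twist":0},{"claw":87,"linear":[0,40,0],"twist":0},{"claw":87,"linear":[0,40,0],"twist":0},{"claw":87,"linear":[0,40,0],"twist":0}]' && python3 -m pendant '[{"claw":87,"linear":[0,39,-4],"twist":0},{"claw":87,"linear":[0,39,-4],"twist":0},{"claw":87,"linear":[0,39,-4],"twist":0},{"claw":87,"linear":[0,39,-4],"twist":0},{"claw":87,"linear":[0,39,-4],"twist":0},{"claw":87,"linear":[0,39,-4],"twist":0},{"claw":87,"linear":[0,0,0],"twist":0},{"claw":87,"linear":[0,0,0],"twist":0},{"claw":87,"linear":[0,0,0],"twist":0},{"claw":87,"linear":[0,0,0],"twist":0}]'
python3 - <<'E'
from h import *
c=camera_params('wrist'); p,d=snapshot('wrist'); save(p,'w1.png'); np.save('w1.npy',d); print(c)
P=cloud(d,c)[d>0]
s=lambda a,b,x0,x1,y0,y1: P[(P[:,2]>a)&(P[:,2]<b)&(P[:,0]>x0)&(P[:,0]<x1)&(P[:,1]>y0)&(P[:,1]<y1)]
for k,x in [('tall',.435),('foot',.50),('squat',.565),('sq',.628)]:
    for lo,hi in ((.055,.075),(.075,.095),(.095,.12)):
        z=s(lo,hi,x-.03,x+.03,-.19,-.1)
        if len(z)>10: print(k,lo,len(z),z.min(0).round(4),z.max(0).round(4),((z.min(0)+z.max(0))/2).round(4),cv2.minAreaRect((z[:,:2]*1000).astype(np.float32)))
to(.433,-.145,None,-1)
E
```

```text
clock: 1.53
tool_pos: [0.4735, 0.4895, 0.2621]
orientation: [-121.0, 90.0, 58.0]
force: [-0.7, 0.8, 0.5]
opening: 0.0868
clock: 2.37
tool_pos: [0.4648, 0.089, 0.262]
orientation: [-147.3, 89.9, 31.8]
force: [1.3, -0.6, 0.7]
opening: 0.0871
clock: 3.2
tool_pos: [0.4854, -0.1429, 0.2617]
orientation: [-152.0, 90.0, 27.1]
force: [-1.0, 0.0, -0.1]
opening: 0.0869
{'fx': 400.6761807290685, 'fy': 400.6761807290685, 'cx': 320.231806150118, 'cy': 244.77016183504693, 'rvec': array([-2.05093701,  2.08399075,  0.30307495]), 'tvec': array([-0.13660065,  0.42187188,  0.56338729])}
tall 0.055 229 [ 0.4317 -0.164   0.055 ] [ 0.4506 -0.1289  0.0749] [ 0.4411 -0.1465  0.065 ] ((442.2348937988281, -145.23721313476562), (15.83167839050293, 35.571075439453125), 8.88863754272461)
tall 0.075 854 [ 0.418  -0.164   0.0751] [ 0.4501 -0.1288  0.095 ] [ 0.4341 -0.1464  0.085 ] ((434.20306396484375, -146.42800903320312), (35.03462600708008, 31.91935157775879), 88.59229278564453)
tall 0.095 460 [ 0.4251 -0.1554  0.095 ] [ 0.4413 -0.1382  0.1168] [ 0.4332 -0.1468  0.1059] ((433.1347351074219, -146.7657928466797),
[... 1185 characters left out ...]
11680603027344, 38.43682098388672), 87.27239227294922)
sq 0.075 416 [ 0.617  -0.1589  0.0751] [ 0.6356 -0.1396  0.095 ] [ 0.6263 -0.1493  0.085 ] ((626.28857421875, -149.1970977783203), (18.503971099853516, 19.228668212890625), 1.9120882749557495)
sq 0.095 255 [ 0.6188 -0.1575  0.095 ] [ 0.6354 -0.1414  0.0974] [ 0.6271 -0.1494  0.0962] ((626.6826782226562, -149.48291015625), (15.719573020935059, 16.329185485839844), 39.39572525024414)
pos [ 0.4855 -0.1426  0.2617] open 0.087 F [-0.2 -0.3 -0.5] t 3.25 j [  6.   3. -17.  -0. -70.  83.]
tool axes cols [[0.0, -0.015, -1.0], [0.0, -1.0, 0.015], [-1.0, -0.0, -0.0]]
twist rad 0.0022 linear mm(before twist) [-0.   3.2 52.5] (after) [-0.   3.3 52.4]
```

View pics/w1.png

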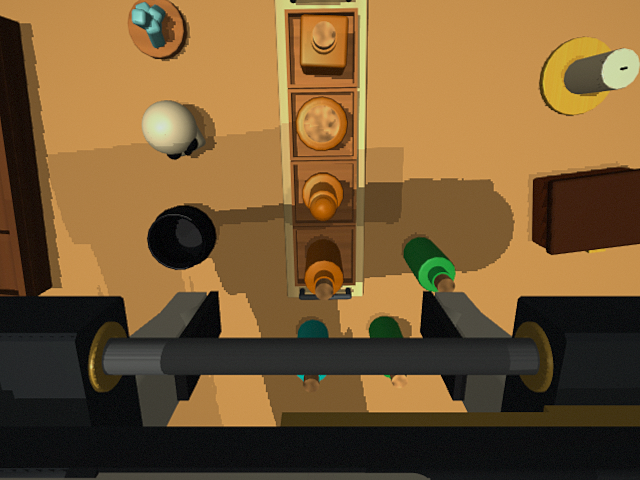

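The wrist view confirms the order: tall (323,272), footed (322,205), squat (322,123) and square (325,45). The decoys are at (435,270), (312,360) and (395,360), outside the fingers' path. I'm grasping the tall bottle first.

```bash
python3 -m pendant '[{"claw":87,"linear":[0,2,26],"twist":0},{"claw":87,"linear":[0,2,26],"twist":0},{"claw":87,"linear":[26,0,0],"twist":0},{"claw":87,"linear":[26,0,0],"twist":0},{"claw":87,"linear":[26,0,0],"twist":0},{"claw":87,"linear":[26,0,0],"twist":0},{"claw":87,"linear":[26,0,0],"twist":0},{"claw":87,"linear":[26,0,0],"twist":0},{"claw":87,"linear":[26,0,0],"twist":0},{"claw":87,"linear":[25,0,0],"twist":0}]' && python3 -m pendant '[{"claw":87,"linear":[0,0,0],"twist":0},{"claw":60,"linear":[0,0,0],"twist":0},{"claw":30,"linear":[0,0,0],"twist":0},{"claw":30,"linear":[0,0,0],"twist":0},{"claw":30,"linear":[0,0,0],"twist":0},{"claw":30,"linear":[0,0,0],"twist":0},{"claw":30,"linear":[0,0,0],"twist":0},{"claw":30,"linear":[0,0,0],"twist":0},{"claw":30,"linear":[0,0,0],"twist":0},{"claw":30,"linear":[0,0,0],"twist":0}]'; python3 -c "
from h import *
to(.628,.175,.19,-5.3)"
```

```text
clock: 4.08
tool_pos: [0.4337, -0.1455, 0.0538]
orientation: [-174.3, 89.9, 4.9]
force: [0.4, 0.5, -0.8]
opening: 0.0872
clock: 4.92
tool_pos: [0.4334, -0.1468, 0.0547]
orientation: [-167.7, 90.0, 11.3]
force: [-0.1, 0.6, 1.6]
opening: 0.0355
pos [ 0.4334 -0.1468  0.0547] open 0.0355 F [-0.1  0.6  1.6] t 4.92 j [  6.  11. -39.  -0. -40.  83.]
tool axes cols [[0.0, -0.017, -1.0], [0.0, -1.0, 0.017], [-1.0, -0.0, -0.0]]
twist rad 0.0755 linear mm(before twist) [-135.2 -325.1 -189.1] (after) [-135.2 -338.4 -164.1]
```

```bash
python3 -m pendant '[{"claw":30,"linear":[-15,0,0],"twist":0},{"claw":30,"linear":[-30,0,0],"twist":0},{"claw":30,"linear":[-30,0,0],"twist":0},{"claw":30,"linear":[-30,0,0],"twist":0},{"claw":30,"linear":[-30,0,0],"twist":0.0755},{"claw":30,"linear":[0,-15,-8],"twist":0},{"claw":30,"linear":[0,-30,-14],"twist":0},{"claw":30,"linear":[0,-36,-17],"twist":0},{"claw":30,"linear":[0,-36,-17],"twist":0},{"claw":30,"linear":[0,-36,-17],"twist":0}]' && python3 -m pendant '[{"claw":30,"linear":[0,-36,-17],"twist":0},{"claw":30,"linear":[0,-36,-17],"twist":0},{"claw":30,"linear":[0,-36,-17],"twist":0},{"claw":30,"linear":[0,-36,-17],"twist":0},{"claw":30,"linear":[0,-25,-14],"twist":0},{"claw":30,"linear":[0,-16,-9],"twist":0},{"claw":30,"linear":[0,0,0],"twist":0},{"claw":30,"linear":[0,0,0],"twist":0},{"claw":30,"linear":[0,0,0],"twist":0},{"claw":30,"linear":[0,0,0],"twist":0}]'
python3 - <<'E'
from h import *
c=camera_params('wrist'); p,d=snapshot('wrist'); save(p,'w2.png')
c2=camera_params('top'); p,d2=snapshot('top'); save(p,'t2.png')
for c,d in((c,d),(c2,d2)):
    P=cloud(d,c)[d>0]
    q=P[(P[:,2]>.034)&(P[:,2]<.05)&(P[:,0]>.38)&(P[:,0]<.72)&(P[:,1]>.1)&(P[:,1]<.26)]; print(np.median(q[:,2]),cv2.minAreaRect((q[:,:2]*1000).astype(np.float32)))
to(.628,.175,.0695,-5.3)
E
```

```text
clock: 5.75
tool_pos: [0.5204, 0.0003, 0.1896]
orientation: [-67.8, 90.0, 106.9]
force: [0.9, -1.2, -2.2]
opening: 0.0353
clock: 6.58
tool_pos: [0.6272, 0.1738, 0.1895]
orientation: [27.9, 90.0, -157.5]
force: [-0.1, 1.1, -1.5]
opening: 0.0353
0.04198308615044963 ((559.1021728515625, 179.61239624023438), (72.18737030029297, 211.65423583984375), 84.73319244384766)
0.03964450436124147 ((529.850830078125, 183.36434936523438), (73.1368637084961, 269.1601257324219), 84.81438446044922)
pos [0.6275 0.1739 0.1899] open 0.0356 F [ 0.2 -0.1 -1.8] t 6.68 j [ 33.  20.  -6.  -0. -65.  52.]
tool axes cols [[0.0, -0.093, -0.996], [0.0, -0.996, 0.093], [-1.0, -0.0, -0.0]]
twist rad -0.0006 linear mm(before twist) [120.4  -1.2  -0.4] (after) [120.4  -1.2  -0.4]
```

View pics/w2.png

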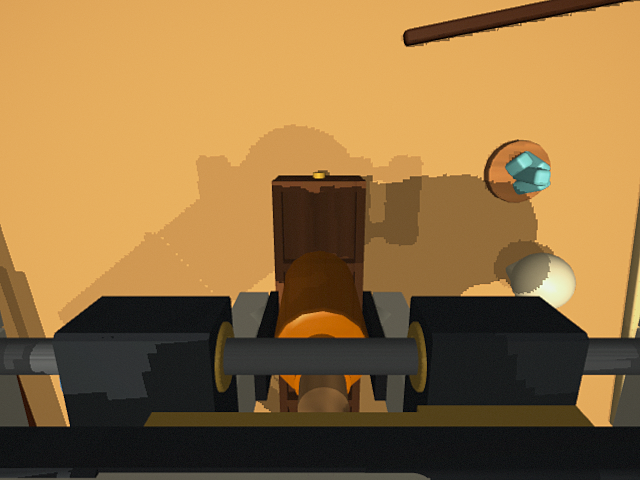

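The tall bottle hangs upright over the far pocket: bottle centre at column 320, rack centre at column 319. I'm lowering it now.

```bash
python3 -m pendant '[{"claw":30,"linear":[15,0,0],"twist":0},{"claw":30,"linear":[26,0,0],"twist":0},{"claw":30,"linear":[26,0,0],"twist":0},{"claw":30,"linear":[24,0,0],"twist":0},{"claw":30,"linear":[14,0,0],"twist":0},{"claw":30,"linear":[7,0,0],"twist":0},{"claw":30,"linear":[5,0,0],"twist":0},{"claw":30,"linear":[3,0,0],"twist":0},{"claw":30,"linear":[0,0,0],"twist":0},{"claw":30,"linear":[0,0,0],"twist":0}]' && python3 -m pendant '[{"claw":30,"linear":[0,0,0],"twist":0},{"claw":40,"linear":[0,0,0],"twist":0},{"claw":60,"linear":[0,0,0],"twist":0},{"claw":87,"linear":[0,0,0],"twist":0},{"claw":87,"linear":[0,0,0],"twist":0},{"claw":87,"linear":[0,0,0],"twist":0},{"claw":87,"linear":[-15,0,0],"twist":0},{"claw":87,"linear":[-35,0,0],"twist":0},{"claw":87,"linear":[-40,0,0],"twist":0},{"claw":87,"linear":[-40,0,0],"twist":0}]'
python3 - <<'E'
from h import *
p,d=snapshot('scene'); save(p[150:400,100:560],'s2.png')
to(.499,-.1467,.20,-1)
E
```

```text
clock: 7.52
tool_pos: [0.6284, 0.1749, 0.0707]
orientation: [-148.1, 89.9, 26.6]
force: [0.9, 1.3, -0.8]
opening: 0.0361
clock: 8.35
tool_pos: [0.6273, 0.1743, 0.2005]
orientation: [40.5, 89.9, -144.8]
force: [2.0, 0.1, 0.5]
opening: 0.085
pos [0.6315 0.1755 0.2108] open 0.0858 F [4.6 1.6 9.7] t 8.4 j [ 33.  19.  -4.   0. -67.  52.]
tool axes cols [[0.011, -0.091, -0.996], [0.003, -0.996, 0.091], [-1.0, -0.004, -0.011]]
twist rad -0.0734 linear mm(before twist) [  8.3 332.9 102.8] (after) [  8.3 324.5 126.9]
```

View pics/s2.png

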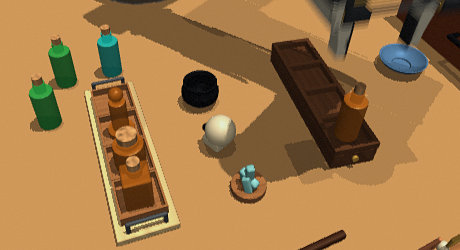

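The scene crop shows the tall bottle upright in the far pocket at crop (350,115). Next is the footed flask.

```bash
python3 -m pendant '[{"claw":87,"linear":[0,0,0],"twist":-0.0734},{"claw":87,"linear":[0,20,8],"twist":0},{"claw":87,"linear":[0,36,14],"twist":0},{"claw":87,"linear":[0,36,14],"twist":0},{"claw":87,"linear":[0,36,14],"twist":0},{"claw":87,"linear":[0,36,14],"twist":0},{"claw":87,"linear":[0,36,14],"twist":0},{"claw":87,"linear":[0,36,14],"twist":0},{"claw":87,"linear":[0,36,14],"twist":0},{"claw":87,"linear":[0,32,11],"twist":0}]' && python3 -m pendant '[{"claw":87,"linear":[0,19,6],"twist":0},{"claw":87,"linear":[0,0,0],"twist":0},{"claw":87,"linear":[15,0,0],"twist":0},{"claw":87,"linear":[26,0,0],"twist":0},{"claw":87,"linear":[26,0,0],"twist":0},{"claw":87,"linear":[26,0,0],"twist":0},{"claw":87,"linear":[26,0,0],"twist":0},{"claw":87,"linear":[20,0,0],"twist":0},{"claw":87,"linear":[12,0,0],"twist":0},{"claw":87,"linear":[6,0,0],"twist":0}]' && python3 -m pendant '[{"claw":87,"linear":[0,0,0],"twist":0},{"claw":60,"linear":[0,0,0],"twist":0},{"claw":40,"linear":[0,0,0],"twist":0},{"claw":20,"linear":[0,0,0],"twist":0},{"claw":20,"linear":[0,0,0],"twist":0},{"claw":20,"linear":[0,0,0],"twist":0},{"claw":20,"linear":[0,0,0],"twist":0},{"claw":20,"linear":[0,0,0],"twist":0},{"claw":20,"linear":[0,0,0],"twist":0},{"claw":20,"linear":[0,0,0],"twist":0}]'; python3 -c "
from h import *
to(.5629,.180,.18,-5.3)"
```

```text
clock: 9.23
tool_pos: [0.5037, -0.1288, 0.1998]
orientation: [-170.6, 90.0, 8.3]
force: [-0.0, 0.6, -0.8]
opening: 0.087
clock: 10.07
tool_pos: [0.4977, -0.1456, 0.0406]
orientation: [2.3, 89.8, -178.7]
force: [0.0, -0.5, 1.1]
opening: 0.0868
clock: 10.9
tool_pos: [0.4987, -0.1459, 0.0426]
orientation: [178.3, 90.0, -2.8]
force: [0.4, -0.8, -0.1]
opening: 0.0322
pos [ 0.4987 -0.1459  0.0426] open 0.0322 F [ 0.4 -0.8 -0.1] t 10.9 j [  5.  18. -32.   0. -41.  84.]
tool axes cols [[0.0, -0.019, -1.0], [-0.0, -1.0, 0.019], [-1.0, 0.0, -0.0]]
twist rad 0.0736 linear mm(before twist) [-137.4 -327.1  -58. ] (after) [-137.4 -330.5  -33.8]
```

```bash
python3 -m pendant '[{"claw":20,"linear":[0,0,0],"twist":0},{"claw":20,"linear":[0,0,0],"twist":0},{"claw":20,"linear":[0,0,0],"twist":0},{"claw":20,"linear":[0,0,0],"twist":0},{"claw":20,"linear":[-15,0,0],"twist":0},{"claw":20,"linear":[-30,0,0],"twist":0},{"claw":20,"linear":[-32,0,0],"twist":0},{"claw":20,"linear":[-32,0,0],"twist":0},{"claw":20,"linear":[-28,0,0],"twist":0},{"claw":20,"linear":[0,0,0],"twist":0.0736}]' && python3 -m pendant '[{"claw":20,"linear":[0,-20,-2],"twist":0},{"claw":20,"linear":[0,-36,-4],"twist":0},{"claw":20,"linear":[0,-38,-4],"twist":0},{"claw":20,"linear":[0,-38,-4],"twist":0},{"claw":20,"linear":[0,-38,-4],"twist":0},{"claw":20,"linear":[0,-38,-4],"twist":0},{"claw":20,"linear":[0,-38,-4],"twist":0},{"claw":20,"linear":[0,-38,-4],"twist":0},{"claw":20,"linear":[0,-28,-3],"twist":0},{"claw":20,"linear":[0,-18,-1],"twist":0}]' && python3 -m pendant '[{"claw":20,"linear":[0,0,0],"twist":0},{"claw":20,"linear":[0,0,0],"twist":0},{"claw":20,"linear":[15,0,0],"twist":0},{"claw":20,"linear":[20,0,0],"twist":0},{"claw":20,"linear":[15,0,0],"twist":0},{"claw":20,"linear":[0,0,0],"twist":0},{"claw":20,"linear":[0,0,0],"twist":0},{"claw":20,"linear":[0,0,0],"twist":0},{"claw":20,"linear":[0,0,0],"twist":0},{"claw":20,"linear":[0,0,0],"twist":0}]'
python3 - <<'E'
from h import *
to(.5629,.180,.058,-5.3)
p,d=snapshot('scene'); save(p[150:400,100:560],'s3.png')
E
```

```text
clock: 11.73
tool_pos: [0.5017, -0.1463, 0.1856]
orientation: [179.5, 89.5, -5.7]
force: [1.2, -0.5, -1.4]
opening: 0.0254
clock: 12.57
tool_pos: [0.5633, 0.1824, 0.179]
orientation: [26.2, 90.0, -159.0]
force: [0.2, -0.4, -1.4]
opening: 0.0254
clock: 13.4
tool_pos: [0.5636, 0.1796, 0.1308]
orientation: [-143.3, 89.9, 31.4]
force: [0.2, -1.2, -1.7]
opening: 0.0254
pos [0.5636 0.1796 0.1308] open 0.0254 F [ 0.2 -1.2 -1.7] t 13.4 j [ 37.  17. -18.   0. -55.  48.]
tool axes cols [[0.002, -0.092, -0.996], [0.001, -0.996, 0.092], [-1.0, -0.001, -0.002]]
twist rad -0.0001 linear mm(before twist) [72.8 -0.2  0.8] (after) [72.8 -0.2  0.8]
```

View pics/s3.png

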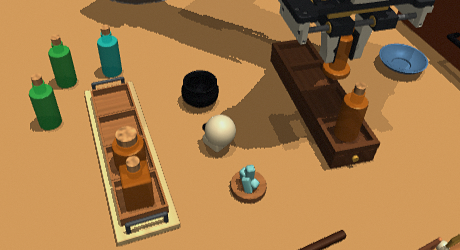

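The flask hangs upright over the second pocket, at crop (343,55).

```bash
python3 -m pendant '[{"claw":20,"linear":[12,0,0],"twist":0},{"claw":20,"linear":[20,0,0],"twist":0},{"claw":20,"linear":[18,0,0],"twist":0},{"claw":20,"linear":[10,0,0],"twist":0},{"claw":20,"linear":[6,0,0],"twist":0},{"claw":20,"linear":[4,0,0],"twist":0},{"claw":20,"linear":[2,0,0],"twist":0},{"claw":20,"linear":[0,0,0],"twist":0},{"claw":20,"linear":[0,0,0],"twist":0},{"claw":20,"linear":[0,0,0],"twist":0}]' && python3 -m pendant '[{"claw":25,"linear":[0,0,0],"twist":0},{"claw":40,"linear":[0,0,0],"twist":0},{"claw":60,"linear":[0,0,0],"twist":0},{"claw":87,"linear":[0,0,0],"twist":0},{"claw":87,"linear":[0,0,0],"twist":0},{"claw":87,"linear":[0,0,0],"twist":0},{"claw":87,"linear":[-20,0,0],"twist":0},{"claw":87,"linear":[-40,0,0],"twist":0},{"claw":87,"linear":[-40,0,0],"twist":0},{"claw":87,"linear":[-40,0,0],"twist":0}]' && python3 -m pendant '[{"claw":87,"linear":[0,0,0],"twist":-0.0736},{"claw":87,"linear":[0,20,0],"twist":0},{"claw":87,"linear":[0,36,-1],"twist":0},{"claw":87,"linear":[0,38,-1],"twist":0},{"claw":87,"linear":[0,38,-1],"twist":0},{"claw":87,"linear":[0,38,-1],"twist":0},{"claw":87,"linear":[0,38,-1],"twist":0},{"claw":87,"linear":[0,38,-1],"twist":0},{"claw":87,"linear":[0,38,-1],"twist":0},{"claw":87,"linear":[0,28,-1],"twist":0}]' && python3 -m pendant '[{"claw":87,"linear":[0,14,0],"twist":0},{"claw":87,"linear":[0,0,0],"twist":0},{"claw":87,"linear":[15,0,0],"twist":0},{"claw":87,"linear":[28,0,0],"twist":0},{"claw":87,"linear":[25,0,0],"twist":0},{"claw":87,"linear":[15,0,0],"twist":0},{"claw":87,"linear":[0,0,0],"twist":0},{"claw":87,"linear":[0,0,0],"twist":0},{"claw":87,"linear":[0,0,0],"twist":0},{"claw":87,"linear":[0,0,0],"twist":0}]'
python3 - <<'E'
from h import *
to(.5645,-.1465,.034,-1)
p,d=snapshot('scene'); save(p[150:400,100:560],'s4.png')
E
```

```text
clock: 14.28
tool_pos: [0.5634, 0.1798, 0.0583]
orientation: [-142.5, 89.9, 32.2]
force: [0.5, -0.2, -1.8]
opening: 0.0254
clock: 15.12
tool_pos: [0.5626, 0.1792, 0.199]
orientation: [47.6, 89.9, -137.7]
force: [1.0, 0.6, 0.2]
opening: 0.0796
clock: 15.95
tool_pos: [0.5647, -0.1352, 0.1977]
orientation: [117.1, 90.0, -64.1]
force: [0.6, -1.0, -0.2]
opening: 0.0867
clock: 16.78
tool_pos: [0.566, -0.1463, 0.1161]
orientation: [178.6, 89.9, -2.4]
force: [-0.4, 0.4, 0.1]
opening: 0.0873
pos [ 0.566  -0.1463  0.1161] open 0.0873 F [-0.4  0.4  0.1] t 16.78 j [  5.  17. -19.   0. -53.  84.]
tool axes cols [[0.002, -0.018, -1.0], [-0.0, -1.0, 0.018], [-1.0, 0.0, -0.003]]
twist rad -0.0009 linear mm(before twist) [82.1  0.2  1.7] (after) [82.1  0.2  1.7]
```

View pics/s4.png

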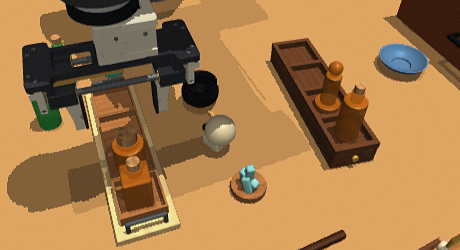

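Two bottles now stand in the rack, and the gripper straddles the squat jar.

```bash
python3 -m pendant '[{"claw":87,"linear":[12,0,1],"twist":0},{"claw":87,"linear":[22,0,0],"twist":0},{"claw":87,"linear":[20,0,0],"twist":0},{"claw":87,"linear":[13,0,0],"twist":0},{"claw":87,"linear":[8,0,0],"twist":0},{"claw":87,"linear":[4,0,0],"twist":0},{"claw":87,"linear":[3,0,0],"twist":0},{"claw":87,"linear":[0,0,0],"twist":0},{"claw":70,"linear":[0,0,0],"twist":0},{"claw":60,"linear":[0,0,0],"twist":0}]' && python3 -m pendant '[{"claw":40,"linear":[0,0,0],"twist":0},{"claw":40,"linear":[0,0,0],"twist":0},{"claw":40,"linear":[0,0,0],"twist":0},{"claw":40,"linear":[0,0,0],"twist":0},{"claw":40,"linear":[0,0,0],"twist":0},{"claw":40,"linear":[0,0,0],"twist":0},{"claw":40,"linear":[0,0,0],"twist":0},{"claw":40,"linear":[0,0,0],"twist":0},{"claw":40,"linear":[0,0,0],"twist":0},{"claw":40,"linear":[0,0,0],"twist":0}]'; python3 -c "
from h import *
to(.4981,.186,.17,-5.3)"
```

```text
clock: 17.67
tool_pos: [0.5645, -0.1466, 0.0334]
orientation: [-179.9, 89.9, -1.0]
force: [1.0, 0.6, -1.3]
opening: 0.0784
clock: 18.5
tool_pos: [0.564, -0.1465, 0.0327]
orientation: [-169.7, 90.0, 9.2]
force: [-0.5, 0.9, 2.3]
opening: 0.0455
pos [ 0.564  -0.1465  0.0327] open 0.0455 F [-0.5  0.9  2.3] t 18.5 j [  5.  23. -24.  -0. -43.  84.]
tool axes cols [[0.0, -0.019, -1.0], [0.0, -1.0, 0.019], [-1.0, -0.0, -0.0]]
twist rad 0.0737 linear mm(before twist) [-137.3 -331.2   72.1] (after) [-137.3 -325.    96.3]
```

```bash
python3 -m pendant '[{"claw":40,"linear":[-15,0,0],"twist":0},{"claw":40,"linear":[-30,0,0],"twist":0},{"claw":40,"linear":[-32,0,0],"twist":0},{"claw":40,"linear":[-32,0,0],"twist":0},{"claw":40,"linear":[-28,0,0],"twist":0},{"claw":40,"linear":[0,0,0],"twist":0.0737},{"claw":40,"linear":[0,-18,5],"twist":0},{"claw":40,"linear":[0,-34,10],"twist":0},{"claw":40,"linear":[0,-34,10],"twist":0},{"claw":40,"linear":[0,-34,10],"twist":0}]' && python3 -m pendant '[{"claw":40,"linear":[0,-34,10],"twist":0},{"claw":40,"linear":[0,-34,10],"twist":0},{"claw":40,"linear":[0,-34,10],"twist":0},{"claw":40,"linear":[0,-34,10],"twist":0},{"claw":40,"linear":[0,-34,10],"twist":0},{"claw":40,"linear":[0,-22,7],"twist":0},{"claw":40,"linear":[0,-13,4],"twist":0},{"claw":40,"linear":[0,0,0],"twist":0},{"claw":40,"linear":[0,0,0],"twist":0},{"claw":40,"linear":[0,0,0],"twist":0}]' && python3 -m pendant '[{"claw":40,"linear":[15,0,0],"twist":0},{"claw":40,"linear":[25,0,0],"twist":0},{"claw":40,"linear":[25,0,0],"twist":0},{"claw":40,"linear":[15,0,0],"twist":0},{"claw":40,"linear":[0,0,0],"twist":0},{"claw":40,"linear":[0,0,0],"twist":0},{"claw":40,"linear":[0,0,0],"twist":0},{"claw":40,"linear":[0,0,0],"twist":0},{"claw":40,"linear":[0,0,0],"twist":0},{"claw":40,"linear":[0,0,0],"twist":0}]'
python3 - <<'E'
from h import *
to(.4981,.186,.0485,-5.3)
p,d=snapshot('scene'); save(cv2.resize(p[150:350,300:500],None,fx=3,fy=3),'s5.png')
E
```

```text
clock: 19.33
tool_pos: [0.5392, -0.0231, 0.1691]
orientation: [8.9, 90.0, -176.5]
force: [1.4, 1.1, -1.7]
opening: 0.0452
clock: 20.17
tool_pos: [0.4982, 0.1851, 0.1693]
orientation: [47.3, 89.9, -138.0]
force: [0.1, -0.2, -1.7]
opening: 0.0454
clock: 21.0
tool_pos: [0.4988, 0.1862, 0.0905]
orientation: [-135.1, 89.9, 39.5]
force: [-0.3, 0.0, -0.2]
opening: 0.0452
pos [0.4988 0.1862 0.0905] open 0.0452 F [-0.3  0.  -0.2] t 21.0 j [ 42.  15. -28.   0. -48.  43.]
tool axes cols [[0.001, -0.092, -0.996], [0.001, -0.996, 0.092], [-1.0, -0.001, -0.001]]
twist rad -0.0001 linear mm(before twist) [42.   0.3  0.7] (after) [42.   0.3  0.7]
```

View pics/s5.png

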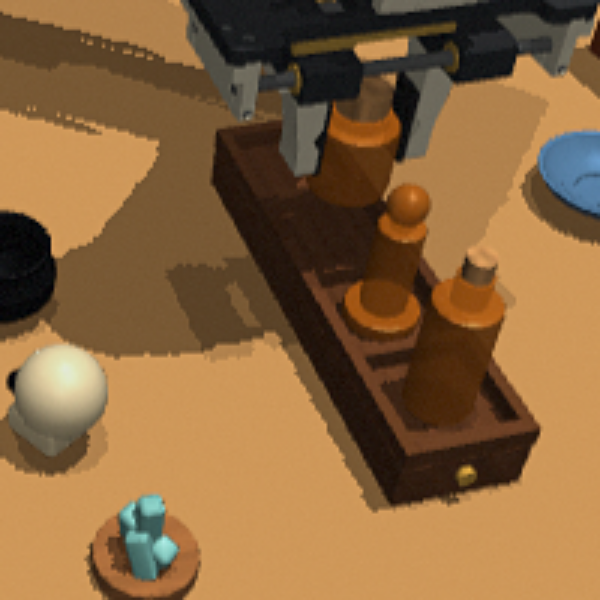

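The jar is over the third pocket and the first two bottles stand well. I'm lowering it and will check before release.

```bash
python3 -m pendant '[{"claw":40,"linear":[10,0,1],"twist":0},{"claw":40,"linear":[12,0,0],"twist":0},{"claw":40,"linear":[8,0,0],"twist":0},{"claw":40,"linear":[4,0,0],"twist":0},{"claw":40,"linear":[3,0,0],"twist":0},{"claw":40,"linear":[2,0,0],"twist":0},{"claw":40,"linear":[2,0,0],"twist":0},{"claw":40,"linear":[1,0,0],"twist":0},{"claw":40,"linear":[0,0,0],"twist":0},{"claw":40,"linear":[0,0,0],"twist":0}]'
```

```text
clock: 21.88
tool_pos: [0.4975, 0.1861, 0.0478]
orientation: [-134.2, 90.0, 40.5]
force: [-0.6, 0.1, -1.3]
opening: 0.0454
```

```bash
python3 -m pendant '[{"claw":45,"linear":[0,0,0],"twist":0},{"claw":60,"linear":[0,0,0],"twist":0},{"claw":87,"linear":[0,0,0],"twist":0},{"claw":87,"linear":[0,0,0],"twist":0},{"claw":87,"linear":[0,0,0],"twist":0},{"claw":87,"linear":[-15,0,0],"twist":0},{"claw":87,"linear":[-35,0,0],"twist":0},{"claw":87,"linear":[-35,0,0],"twist":0},{"claw":87,"linear":[-35,0,0],"twist":0},{"claw":87,"linear":[-30,0,0],"twist":-0.054}]' && python3 -m pendant '[{"claw":87,"linear":[0,18,-8],"twist":0},{"claw":87,"linear":[0,36,-15.5],"twist":0},{"claw":87,"linear":[0,36,-15.5],"twist":0},{"claw":87,"linear":[0,36,-15.5],"twist":0},{"claw":87,"linear":[0,36,-15.5],"twist":0},{"claw":87,"linear":[0,36,-15.5],"twist":0},{"claw":87,"linear":[0,36,-15.5],"twist":0},{"claw":87,"linear":[0,36,-15.5],"twist":0},{"claw":87,"linear":[0,36,-15.5],"twist":0},{"claw":87,"linear":[0,16,-7],"twist":0}]' && python3 -m pendant '[{"claw":87,"linear":[0,8,-3],"twist":0},{"claw":87,"linear":[0,0,0],"twist":0},{"claw":87,"linear":[15,0,0],"twist":0},{"claw":87,"linear":[28,0,0],"twist":0},{"claw":87,"linear":[25,0,0],"twist":0},{"claw":87,"linear":[15,0,0],"twist":0},{"claw":87,"linear":[0,0,0],"twist":0},{"claw":87,"linear":[0,0,0],"twist":0},{"claw":87,"linear":[0,0,0],"twist":0},{"claw":87,"linear":[0,0,0],"twist":0}]'
python3 - <<'E'
from h import *
to(.627,-.149,.037,-2.2)
p,d=snapshot('scene'); save(cv2.resize(p[170:400,150:500],None,fx=2,fy=2),'s6.png')
E
```

```text
clock: 22.72
tool_pos: [0.4976, 0.1861, 0.2002]
orientation: [-150.7, 89.9, 27.0]
force: [0.5, 0.2, 0.0]
opening: 0.0867
clock: 23.55
tool_pos: [0.6246, -0.1451, 0.1971]
orientation: [60.4, 90.0, -121.9]
force: [0.5, 0.5, -0.0]
opening: 0.087
clock: 24.38
tool_pos: [0.6276, -0.1487, 0.1164]
orientation: [179.3, 89.8, -2.8]
force: [-0.4, -0.2, -0.0]
opening: 0.0868
pos [ 0.6276 -0.1487  0.1164] open 0.0868 F [-0.4 -0.2 -0. ] t 24.38 j [  4.  23. -12.   0. -56.  84.]
tool axes cols [[0.003, -0.038, -0.999], [-0.0, -0.999, 0.038], [-1.0, 0.0, -0.003]]
twist rad 0.0006 linear mm(before twist) [79.4  0.3  0.8] (after) [79.4  0.3  0.8]
```

View pics/s6.png

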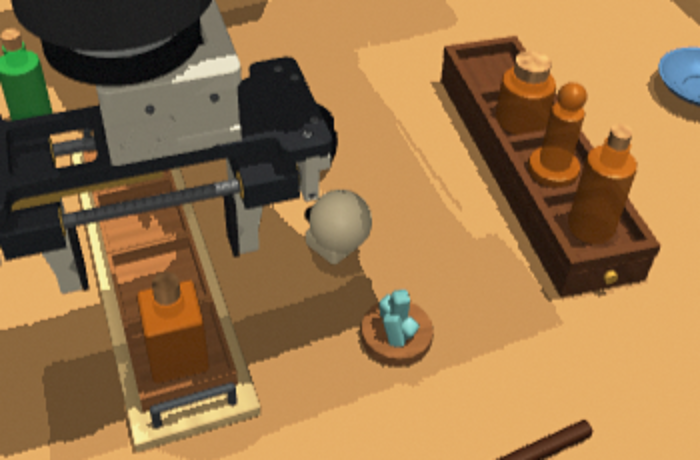

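Three bottles are standing in order. I'm grasping the square one.

```bash
python3 -m pendant '[{"claw":87,"linear":[12,0,1],"twist":0},{"claw":87,"linear":[22,0,0],"twist":0},{"claw":87,"linear":[20,0,0],"twist":0},{"claw":87,"linear":[13,0,0],"twist":0},{"claw":87,"linear":[7,0,0],"twist":0},{"claw":87,"linear":[4,0,0],"twist":0},{"claw":87,"linear":[1,0,0],"twist":0},{"claw":87,"linear":[0,0,0],"twist":0},{"claw":70,"linear":[0,0,0],"twist":0},{"claw":50,"linear":[0,0,0],"twist":0}]' && python3 -m pendant '[{"claw":32,"linear":[0,0,0],"twist":0},{"claw":32,"linear":[0,0,0],"twist":0},{"claw":32,"linear":[0,0,0],"twist":0},{"claw":32,"linear":[0,0,0],"twist":0},{"claw":32,"linear":[0,0,0],"twist":0},{"claw":32,"linear":[0,0,0],"twist":0},{"claw":32,"linear":[0,0,0],"twist":0},{"claw":32,"linear":[0,0,0],"twist":0},{"claw":32,"linear":[0,0,0],"twist":0},{"claw":32,"linear":[0,0,0],"twist":0}]'; python3 -c "
from h import *
to(.4334,.192,.175,-5.3)"
```

```text
clock: 25.27
tool_pos: [0.6262, -0.1492, 0.0366]
orientation: [-178.3, 89.9, -0.5]
force: [0.0, 0.7, -0.5]
opening: 0.0785
clock: 26.1
tool_pos: [0.6255, -0.1491, 0.0356]
orientation: [-71.7, 90.0, 106.1]
force: [-0.2, 1.1, 1.1]
opening: 0.038
pos [ 0.6255 -0.1491  0.0356] open 0.038 F [-0.2  1.1  1.1] t 26.1 j [  4.  27. -16.  -0. -47.  84.]
tool axes cols [[-0.0, -0.039, -0.999], [0.0, -0.999, 0.039], [-1.0, -0.0, 0.0]]
twist rad 0.0539 linear mm(before twist) [-139.4 -333.5  205.1] (after) [-139.4 -321.9  222.8]
```

```bash
python3 -m pendant '[{"claw":32,"linear":[-15,0,0],"twist":0},{"claw":32,"linear":[-30,0,0],"twist":0},{"claw":32,"linear":[-32,0,0],"twist":0},{"claw":32,"linear":[-32,0,0],"twist":0},{"claw":32,"linear":[-29,0,0],"twist":0},{"claw":32,"linear":[0,0,0],"twist":0.054},{"claw":32,"linear":[0,-15,10],"twist":0},{"claw":32,"linear":[0,-28,20],"twist":0},{"claw":32,"linear":[0,-28,20],"twist":0},{"claw":32,"linear":[0,-28,20],"twist":0}]' && python3 -m pendant '[{"claw":32,"linear":[0,-28,20],"twist":0},{"claw":32,"linear":[0,-28,20],"twist":0},{"claw":32,"linear":[0,-28,20],"twist":0},{"claw":32,"linear":[0,-28,20],"twist":0},{"claw":32,"linear":[0,-28,20],"twist":0},{"claw":32,"linear":[0,-28,20],"twist":0},{"claw":32,"linear":[0,-28,20],"twist":0},{"claw":32,"linear":[0,-18,9],"twist":0},{"claw":32,"linear":[0,-9,4],"twist":0},{"claw":32,"linear":[0,0,0],"twist":0}]' && python3 -m pendant '[{"claw":32,"linear":[0,0,0],"twist":0},{"claw":32,"linear":[15,0,0],"twist":0},{"claw":32,"linear":[25,0,0],"twist":0},{"claw":32,"linear":[25,0,0],"twist":0},{"claw":32,"linear":[12,0,0],"twist":0},{"claw":32,"linear":[0,0,0],"twist":0},{"claw":32,"linear":[0,0,0],"twist":0},{"claw":32,"linear":[0,0,0],"twist":0},{"claw":32,"linear":[0,0,0],"twist":0},{"claw":32,"linear":[0,0,0],"twist":0}]'
python3 - <<'E'
from h import *
to(.4334,.192,.0525,-5.3)
E
```

```text
clock: 26.93
tool_pos: [0.5639, -0.0435, 0.1731]
orientation: [5.4, 90.0, -180.0]
force: [1.1, 1.1, -0.5]
opening: 0.0379
clock: 27.77
tool_pos: [0.4328, 0.1936, 0.1737]
orientation: [-123.4, 90.0, 51.4]
force: [0.6, -0.1, -2.1]
opening: 0.0377
clock: 28.6
tool_pos: [0.4339, 0.1924, 0.0976]
orientation: [-131.0, 89.9, 43.7]
force: [0.5, -0.6, -1.0]
opening: 0.0378
pos [0.4339 0.1924 0.0976] open 0.0378 F [ 0.5 -0.6 -1. ] t 28.6 j [ 48.   9. -34.   0. -47.  37.]
tool axes cols [[0.001, -0.093, -0.996], [0.001, -0.996, 0.093], [-1.0, -0.001, -0.001]]
twist rad -0.0003 linear mm(before twist) [45.1  0.5  0.5] (after) [45.1  0.5  0.5]
```

```bash
python3 -m pendant '[{"claw":32,"linear":[10,0,0],"twist":0},{"claw":32,"linear":[14,0,0],"twist":0},{"claw":32,"linear":[8,0,0],"twist":0},{"claw":32,"linear":[5,0,0],"twist":0},{"claw":32,"linear":[3,0,0],"twist":0},{"claw":32,"linear":[2,0,0],"twist":0},{"claw":32,"linear":[2,0,0],"twist":0},{"claw":32,"linear":[1,0,0],"twist":0},{"claw":32,"linear":[0,0,0],"twist":0},{"claw":32,"linear":[0,0,0],"twist":0}]' && python3 -m pendant '[{"claw":38,"linear":[0,0,0],"twist":0},{"claw":50,"linear":[0,0,0],"twist":0},{"claw":70,"linear":[0,0,0],"twist":0},{"claw":87,"linear":[0,0,0],"twist":0},{"claw":87,"linear":[0,0,0],"twist":0},{"claw":87,"linear":[0,0,0],"twist":0},{"claw":87,"linear":[-15,0,0],"twist":0},{"claw":87,"linear":[-35,0,0],"twist":0},{"claw":87,"linear":[-40,0,0],"twist":0},{"claw":87,"linear":[-40,0,0],"twist":0}]' && python3 -m pendant '[{"claw":87,"linear":[-20,0,0],"twist":0},{"claw":87,"linear":[0,-30,0],"twist":0},{"claw":87,"linear":[0,-35,0],"twist":0},{"claw":87,"linear":[0,-35,0],"twist":0},{"claw":87,"linear":[0,-35,0],"twist":0},{"claw":87,"linear":[0,-25,0],"twist":0},{"claw":87,"linear":[0,0,0],"twist":0},{"claw":87,"linear":[0,0,0],"twist":0},{"claw":87,"linear":[0,0,0],"twist":0},{"claw":87,"linear":[0,0,0],"twist":0}]'
python3 - <<'E'
from h import *
p,d=snapshot('scene'); save(cv2.resize(p[160:400,120:500],None,fx=2,fy=2),'s7.png')
c=camera_params('scene'); P=cloud(d,c)
P=P[d>0]
for i,x in enumerate((-.0975,-.0325,.0325,.0975)):
    cx,cy=.5305+x*.9957,.183-x*.0924
    q=P[(abs(P[:,0]-cx)<.028)&(abs(P[:,1]-cy)<.03)]; t=q[q[:,2]>q[:,2].max()-.012]
    print(i,'top z',q[:,2].max().round(4),'top xy off mm',((t[:,:2].min(0)+t[:,:2].max(0))/2*1000-[cx*1e3,cy*1e3]).round(1))
E
```

```text
clock: 29.43
tool_pos: [0.4334, 0.1922, 0.0518]
orientation: [-138.6, 90.0, 36.1]
force: [0.3, -0.1, -1.4]
opening: 0.0376
clock: 30.27
tool_pos: [0.4327, 0.1914, 0.1828]
orientation: [54.2, 89.9, -131.1]
force: [1.2, 1.1, 0.1]
opening: 0.086
clock: 31.1
tool_pos: [0.4479, 0.3506, 0.2015]
orientation: [51.7, 90.0, -133.6]
force: [-0.7, -0.2, 0.1]
opening: 0.0871
0 top z 0.11 top xy off mm [3.8 0.5]
1 top z 0.0938 top xy off mm [1.5 1. ]
2 top z 0.1191 top xy off mm [ 2.5 -1.1]
3 top z 0.1302 top xy off mm [0.8 2.1]
```

View pics/s7.png

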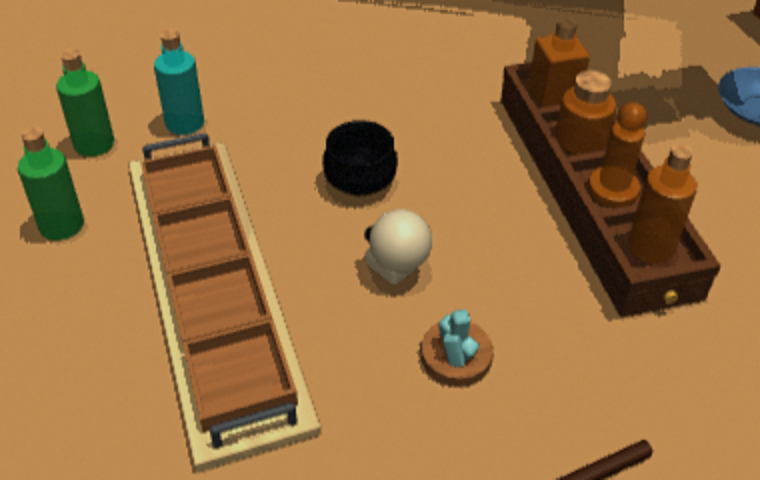

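All four bottles stand upright, with top heights of 110, 94, 119 and 130 mm, matching floor + bottle height (30+80, 30+64, 30+90, 30+100).

```bash
python3 -c "
from plant import *
print(close_job())"
```

```text
the job is handed in; nothing more can be done
None
```

All four bottles are in the display rack in reverse order, and I handed the job in at about 31 s of the 109 s allowed. From the farthest pocket to the nearest they stand tall, footed, squat, square.

- **Standing upright:** In the last scene picture each bottle stands in its own pocket. The measured tops are at 130, 119, 94 and 110 mm, within about 1 mm of pocket floor plus bottle height. Their centres are within 4 mm of the pocket centres I had measured.
- **Let go:** The gripper was open, clear of the rack and raised when I handed in. The wrist force readings I took stayed around 10 N or below.
- **Look-alikes:** The three green and turquoise bottles were left standing where they were.

No check failed. The cameras disagreed by 2–3 mm on where the rack and bottles were, so I averaged the readings. I did not take a second look after handing in.

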